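Back the ratchet feed wheel off by one notch

TASK

The ratchet feed wheel has been wound one notch too far. With light fingertip pushes only, never gripping, flip the pawl's thumb knob over to the right so that the pawl lifts out of the teeth and stays up, push the topmost hand bar to the right to turn the wheel back by exactly one notch, then tip the knob back to the left so that the pawl drops fully into the next tooth gap. Leave the parts lying around the stand where they are.

Things in the scene. Friction and masses are not known exactly. Their poses are not given: they have to be found in the camera images.
- ratchet_stand: Fixed grey steel stand, base plate 170 x 220 x 12 mm. Origin on the table; its x axis runs along the wheel's axle away from the robot, y left, z up (left, right, clockwise: as seen from its front, the side of the hand bars, which faces the robot). Base plate: x -55 to 115, y -125 to 95 mm. Its fixed parts behind the wheel (x over 15 mm) stay below z = 182 mm.
- axle (a point): Centre of the wheel's axle in the plane of the four hand bars: stand frame (-34, 0, 120) mm.
- pawl_pivot (a point): Pivot of the pawl, to the right of and above the wheel: stand frame (0, -85, 165) mm, axis along the stand's x.
- wheel (a joint): Wheel turn (rad), grows backward = clockwise (top moves right). 12 saw teeth 0.524 apart, tip radius 52 mm. Starts at -0.12 to 0, pawl in a gap; blocked at about 0.03 while the pawl is down. One notch back the pawl drops in fully at about 0.30 to 0.54 (best 0.42). Turning takes about 2 N at a bar's grip; friction holds the wheel where it is left.
- top_bar (a point): Point on the axis of the topmost of the four hand bars, in its black grip, 80 mm from the axle (turns with the wheel). The bars are straight radial spokes 90 degrees apart, in a plane 34 mm in front of the teeth; grip 16 mm thick, radius 58 to 100 mm; the rest 10 mm thick. At wheel joint 0 this bar leans 15 degrees left of upright; upright at 0.262.
- pawl (a joint): Pawl lift (rad): 0 = nose fully down between two teeth, 0.65 = fully up at its stop. Grows as the knob swings right (clockwise). The nose clears the teeth above about 0.15. The knob is a weight: past about 0.35 the pawl falls open to 0.65 and stays; below about 0.25 it falls shut towards 0 by itself. Moving it takes under 1 N.
- pawl_knob (a point): Centre of the upright steel thumb knob (22 mm diameter, 24 mm long) on the pawl, 60 mm from the pivot; at pawl joint 0 it leans 0.20 rad to the left, at 0.65 it leans 0.45 rad to the right. The pawl's arm, 9 mm thick, reaches 80 mm left from the pivot; at joint 0 its top is at most 188 mm above the table; it rises as the pawl lifts.
- ball_joint: Loose black forged ball joint, 114 x 176 x 110 mm, standing to the left of the stand; leave alone. Origin under its centre.
- dust_boot: Loose black rubber dust boot, 45 mm wide, 22 mm high, in front of the stand; leave alone. Origin under its centre.
- castle_nut: Loose steel castle nut, 25 x 22 x 18 mm, in front of the stand; leave alone. Origin under its centre.
- tape_roll: Loose roll of paper tape lying flat, 89 mm wide, 19 mm high, to the right of the stand; leave alone. Origin under its centre.

How it is judged:
By the outcome, as a careful person would: the job done as asked, in the order asked, and still so for the second after the job is handed in, with the robot touching nothing.
It also fails if it takes over 45 s, if anything falls off the work surface, if the arm or the gripper's body presses on something with over 40 N, if the wrist force passes 120 N, or if a joint passes its speed limit or range.

ROBOT

A 6-joint arm with a two-finger parallel gripper is mounted at the origin on a cart in front of the work surface, level with it; the furniture and walls round the work are solid. World frame = base frame: x ahead of the robot, y to its left, z up, the work surface at z = 0. Lengths are in m, angles in rad, forces in N, time in s.
With the tool pointing down it reaches from about 0.375 to 0.9 m from the base axis. Payload 3.1 kg.
Tool frame: the origin (TCP) lies midway between the tips of the shut fingers; the grasp point (between the pads) lies manip.grip_depth behind it (manip.grip_depth is the distance from the TCP to the grasp point, in m); z points along the fingers, y is the direction in which the jaws open and shut (so a half turn about z gives the same grasp; the last joint's range is limited). The gripper opens to 85 mm and grips with 20 to 120 N. Pads are 22 mm wide; open, the fingers measure 114 mm over their backs; the gripper's body (76 mm by 85 mm) begins 54 mm behind the grasp point. The pads swing forward as they close: fully open they stand 13 mm farther back than shut.
Start: joints at [-1.466, 0.527, 1.433, -0, 1.181, -0.178], TCP at [0.175, -0.6, 0.231] pointing down, gripper open.
Joint ranges: [-3.08, 3.08], [-0.75, 2.2], [0.22, 2.44], [-1.43, 4.57], [0, 2.65], [-2.85, 2.85]. Speed limits (rad/s): [2.79, 2.79, 3.14, 3.14, 3.14, 3.14].

INTERFACE

Orientations are given as a unit quaternion [x, y, z, w].
In Python, from station import manip, vision gives the robot as it stands.
- The arm moves only by the shell command python3 -m crank 'ROWS' [FORCE]. ROWS is JSON, a list of rows, each an object with "grip": the closure, from 0 (fully open) to 1 (shut); "offset": the shift along the tool's x, y, z in mm, a list of three; "angular": the turn, a rotation vector about the tool's x, y, z in degrees, a list of three. A call has 1 to 10 rows; each row is the pose to reach, as a shift and turn from the pose commanded when the call began, along the tool's axes at that moment; what a row does not reach only later rows make up. A row lasts 1/10 s, in which the tool goes at most 50 mm and 8.59 degrees, less where a joint would pass 70% of its speed; a pose out of reach is approached as far as the arm can. A call with a gripper value outside its range is refused whole. The fingers move at their own pace and stop on an object; FORCE is the grip in N (left out, the last holds). Time passes only in rows, so rows that repeat a pose let the fingers close. It gives the time, the measured TCP pose, the force and the opening at its end, in the units of the state.
- manip.sense(): the state, without advancing time (a new reading comes with each control period).
- vision.snapshot(name): name is "scene" or "top" or "wrist"; returns a dict with "pixels" (400x640x3 uint8, red, green, blue), "intrinsics" (3x3 intrinsics, pixels), "R" (3x3) and "t" (3): a world point X has camera coordinates R X + t. Camera axes: x right, y down, z forward; pixel columns grow to the right and rows downward; lengths in m; the calibration is good to about 2 mm. A picture is of the moment at which its call begins. There is no depth.
- manip.sign_off(): hands the job in, once; it reports no verdict.
The state is a dict: "t": time; "q": joint angles; "qd": joint speeds; "tau": joint torques, N m; "tcp_pos": TCP position; "tool_rot": TCP orientation; "force": force on the tool from outside, world axes, zero at the start; "ft_torque": the same for the moment, N m; "finger_gap": opening from 0.0 (shut) to 1.0 (fully open).
Only numpy, scipy, OpenCV 4.12 (cv2) and the standard library are available. Lean on these libraries where they do the work, as an engineer would, in place of code of your own. Each camera call takes 0.05 s, during which the arm holds its last target.

## Working session

There is one attempt and no reset: what is moved stays moved. The work goes in short steps, Python scripts to look and compute and a shell command to move; the robot and the scene stay as the last step left them, time stands still between calls to the robot, and variables do not carry over. Pictures are saved under pics/ and viewed, and the job is handed in when it is done.

```bash
ls; mkdir -p pics
python3 - <<'E'
from station import manip, vision
import cv2
print(manip.sense(), manip.grip_depth)
for n in ("scene","top","wrist"):
    s=vision.snapshot(n); cv2.imwrite(f"pics/{n}0.png",s["pixels"][:,:,::-1])
    print(n,s["intrinsics"].tolist(),s["R"].round(4).tolist(),s["t"].round(4).tolist())
E
```

```text
pics
{'t': 0.0, 'q': array([-1.46545777e+00,  5.28479474e-01,  1.43390907e+00,  2.97931475e-06,
        1.18140153e+00, -1.78480896e-01]), 'qd': array([-6.10114814e-04,  8.19723227e-04,  8.56407960e-05, -1.06767059e-04,
       -8.71632645e-05, -1.86974847e-03]), 'tau': array([ 2.68511103e-04, -4.42349696e+01, -1.78027314e+01, -1.97132949e-04,
        8.37496365e-03, -1.98491148e-05]), 'tcp_pos': array([ 0.17497875, -0.59925543,  0.23032329]), 'tool_rot': array([ 9.89947184e-01,  1.41433255e-01,  4.15487632e-05, -1.09792538e-03]), 'force': array([ 0.00797394, -0.56201283,  0.11751398]), 'ft_torque': array([ 0.02598234,  0.00347324, -0.04279186]), 'finger_gap': 1.0034883728085913} 0.0187
scene [[440.1282600284654, 0.0, 310.7573539403571], [0.0, 440.1282600284654, 198.94448546995022], [0.0, 0.0, 1.0]] [[-0.7771, -0.6292, 0.0104], [-0.3561, 0.426, -0.8317], [0.5189, -0.6501, -0.5552]] [0.4633, 0.3102, 0.8248]
top [[420.904808408181, 0.0, 318.9669455640218], [0.0, 420.904808408181, 204.0368786944634], [0.0, 0.0, 1.0]] [[0.0162, -0.9997, -0.0182], [-0.9981, -0.0151, -0.0591], [0.0588, 0.0192, -0.9981]] [0.0439, 0.576, 1.1456]
wrist [[325.24466934426863, 0.0, 323.66729960754185], [0.0, 325.24466934426863, 197.19350663452494], [0.0, 0.0, 1.0]] [[0.2792, -0.9602, -0.0017], [-0.923, -0.2689, 0.2751], [-0.2646, -0.0752, -0.9614]] [-0.6237, -0.0348, 0.379]
```

View pics/scene0.png

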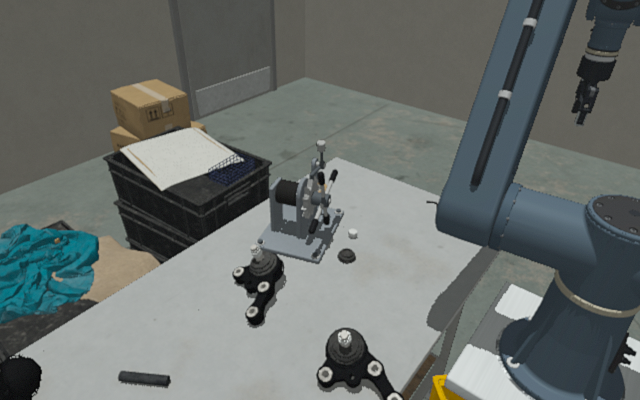

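View pics/top0.png

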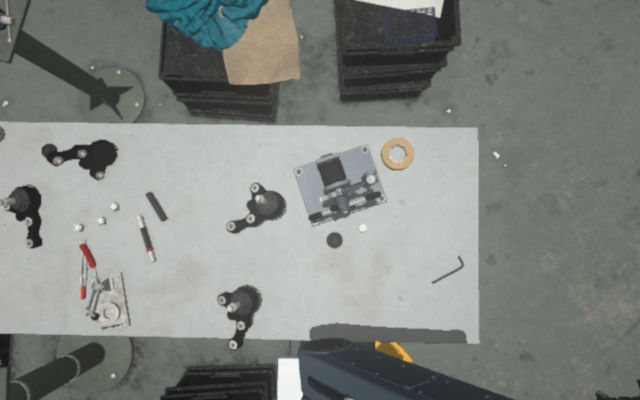

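View pics/wrist0.png

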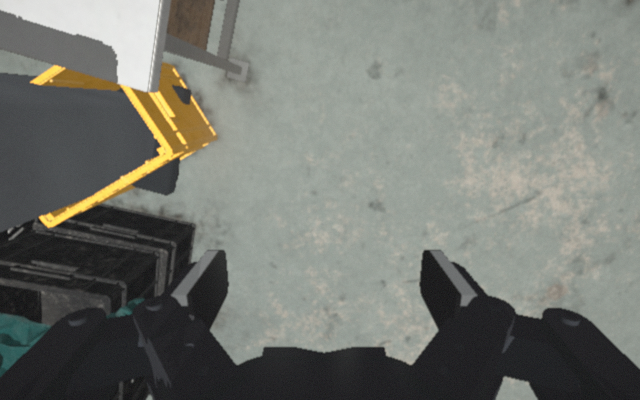

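The stand is at about (340,185) in the top view and (305,210) in the scene view. The wrist view shows only the floor so far. I'll zoom in on the stand.

Run:
```python
import cv2
a=cv2.imread("pics/top0.png")[125:245,280:430]; cv2.imwrite("pics/topz.png",cv2.resize(a,None,fx=5,fy=5,interpolation=cv2.INTER_CUBIC))
a=cv2.imread("pics/scene0.png")[130:270,240:370]; cv2.imwrite("pics/scenez.png",cv2.resize(a,None,fx=4,fy=4,interpolation=cv2.INTER_CUBIC))
```

```text
(no output)
```

View pics/topz.png

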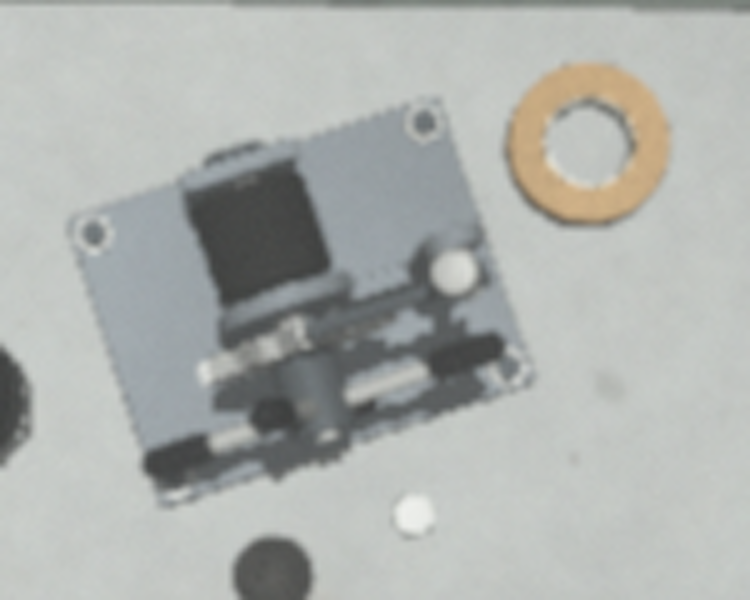

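View pics/scenez.png

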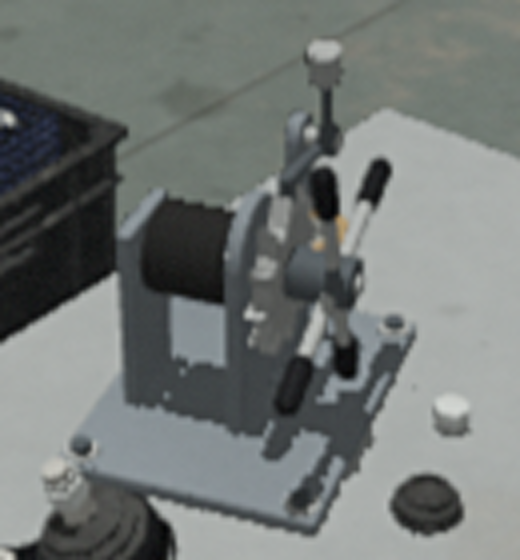

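```bash
cat > h.py <<'E'
import numpy as np, cv2
from station import manip, vision
from scipy.spatial.transform import Rotation as Ro
def ray(s,uv):
    K=s["intrinsics"];R=np.array(s["R"]);t=np.array(s["t"])
    d=R.T@np.linalg.solve(K,[uv[0],uv[1],1.]); return -R.T@t,d/np.linalg.norm(d)
def onz(s,uv,z):
    c,d=ray(s,uv); return c+d*(z-c[2])/d[2]
def tri(l):
    A=np.zeros((3,3));b=np.zeros(3)
    for s,uv in l:
        c,d=ray(s,uv);P=np.eye(3)-np.outer(d,d);A+=P;b+=P@c
    x=np.linalg.solve(A,b)
    return x,[1000*np.linalg.norm(np.cross(x-ray(s,uv)[0],ray(s,uv)[1])) for s,uv in l]
def proj(s,X):
    p=np.array(s["R"])@X+np.array(s["t"]);p=s["intrinsics"]@p;return p[:2]/p[2]
def fit2(L,W):
    L=np.array(L,float)[:,:2];W=np.array(W)[:,:2];l0=L.mean(0);w0=W.mean(0)
    H=(L-l0).T@(W-w0);a=np.arctan2(H[0,1]-H[1,0],H[0,0]+H[1,1])
    Rm=np.array([[np.cos(a),-np.sin(a)],[np.sin(a),np.cos(a)]]);o=w0-Rm@l0
    return o,a,1000*np.linalg.norm((L@Rm.T+o)-W,axis=1)
E
python3 - <<'E'
from h import *
T=vision.snapshot("top");S=vision.snapshot("scene")
tz=lambda u,v:((u+.5)/5-.5+280,(v+.5)/5-.5+125)
sz=lambda u,v:((u+.5)/4-.5+240,(v+.5)/4-.5+130)
L=[(.115,.095),(.115,-.125),(-.055,-.125),(-.055,.095)]
C=[tz(68,215),tz(440,97),tz(535,380),tz(165,505)]
o,a,r=fit2(L,[onz(T,c,.012) for c in C]);print(o,np.degrees(a),r)
R2=np.array([[np.cos(a),-np.sin(a)],[np.sin(a),np.cos(a)]])
def w2s(X):return np.r_[R2.T@(X[:2]-o),X[2]]
def s2w(x):return np.r_[R2@np.array(x[:2])+o,x[2]]
k,e=tri([(T,tz(455,270)),(S,sz(323,47))]);print("knobtop",k,w2s(k)*1000,e)
b,e=tri([(T,tz(270,414)),(S,sz(322,195))]);print("topbar",b,w2s(b)*1000,e)
for nm,j in(("knob",0),("knob.65",.65)):
    th=.2-j
    print(nm,s2w([0,-.085+.06*np.sin(th),.165+.06*np.cos(th)]))
for x in ((-.034,0,.12),(0,-.085,.165),(-.034,.0807*np.sin(.262+.05),.12+.08*np.cos(.31)),(0,-.085+.06*np.sin(.2),.165+.06*np.cos(.2))):
    X=s2w(x); print(x,X,proj(T,X),proj(S,X))
print([proj(S,s2w((*l,.012))) for l in L])
for n,uv in (("boot",tz(272,573)),("nut",tz(413,515)),("tape",tz(588,143)),):print(n,onz(T,uv,.01))
E
```

```text
[ 5.98063055e-01 -1.28280278e-04] 19.097197031804843 [0.94524278 2.11505383 2.28816418 2.02809675]
knobtop [ 0.62156805 -0.06548047  0.239417  ] [  0.83001136 -69.44569076 239.4169988 ] [np.float64(0.8408973204703417), np.float64(0.8408973204703432)]
topbar [0.5578665  0.01566776 0.1979013 ] [-32.81631302  28.07787948 197.90130406] [np.float64(0.786007222880622), np.float64(0.7860072228806938)]
knob [ 0.62197271 -0.06918617  0.22380399]
knob.65 [ 0.63441115 -0.10511193  0.21902683]
(-0.034, 0, 0.12) [ 0.56593425 -0.01125212  0.12      ] [343.65990195 205.68772304] [323.9722204  200.62045141]
(0, -0.085, 0.165) [ 0.62587265 -0.0804503   0.165     ] [373.41506519 180.30948305] [322.34599857 165.55863228]
(-0.034, np.float64(0.02477188926024686), np.float64(0.19618668559085706)) [0.55782959 0.01215645 0.19618669] [334.89772103 207.2012554 ] [321.42074127 178.43802165]
(0, np.float64(-0.07307984015229634), np.float64(0.22380399467047452)) [ 0.62197271 -0.06918617  0.22380399] [371.30392583 178.96428365] [321.38310417 146.6456622 ]
[array([253.30550499, 245.06298675]), array([287.36740765, 198.80345855]), array([344.53605049, 210.97560689]), array([318.41932608, 261.35824197])]
boot [0.47886192 0.00989483 0.01      ]
nut [ 0.51214941 -0.06762004  0.01      ]
tape [ 0.72107262 -0.16302549  0.01      ]
```

The base plate fits to about 2 mm with yaw 19.1°. The knob top and top bar triangulate to where the stand's geometry says they should be, which puts the wheel at about -0.085. Next I'll work out the approach, with the fingers shut, tool down and tool x along the stand's x.

```bash
cat >> h.py <<'E'
O=np.array([.59806,-.00013]);A=np.radians(19.1)
RS=Ro.from_euler('z',A).as_matrix()
def s2w(x):return RS@np.array(x)+np.r_[O,0]
def w2s(X):return RS.T@(np.array(X)-np.r_[O,0])
def togo(x):
    s=manip.sense();R=Ro.from_quat(s["tool_rot"])
    Rt=RS@np.diag([1.,-1,-1])
    return (R.inv().apply(s2w(x)-s["tcp_pos"])*1000).round(1),np.degrees((R.inv()*Ro.from_matrix(Rt)).as_rotvec()).round(2)
def st():
    s=manip.sense();print("t%.2f"%s["t"],"stand mm",(w2s(s["tcp_pos"])*1000).round(1),"F stand",(RS.T@s["force"]).round(2),"gap",round(s["finger_gap"],2))
E
python3 -c "
from h import *
st();print(togo([.004,-.03,.30]),togo([.004,-.03,.214]))"
```

```text
t0.25 stand mm [-596.  -428.1  230.8] F stand [-0.33 -0.97  0.62] gap 1.0
(array([ 579.5, -427.4,  -68.6]), array([-0.06, -0.01, -2.84])) (array([ 579.5, -427.3,   17.4]), array([-0.06, -0.01, -2.84]))
```

```bash
python3 -m crank '[{"grip":1,"offset":[30,-20,-69],"angular":[0,0,0]},{"grip":1,"offset":[30,-20,-69],"angular":[0,0,0]},{"grip":1,"offset":[65,-48,-69],"angular":[0,0,-1]},{"grip":1,"offset":[105,-75,-69],"angular":[0,0,-2.8]},{"grip":1,"offset":[145,-105,-69],"angular":[0,0,-2.8]},{"grip":1,"offset":[185,-135,-69],"angular":[0,0,-2.8]},{"grip":1,"offset":[225,-165,-69],"angular":[0,0,-2.8]},{"grip":1,"offset":[265,-195,-69],"angular":[0,0,-2.8]},{"grip":1,"offset":[305,-225,-69],"angular":[0,0,-2.8]},{"grip":1,"offset":[345,-255,-69],"angular":[0,0,-2.8]}]'; python3 -c "
from h import *
st();print(togo([.004,-.03,.30]))"
```

```text
t: 1.25
tcp_pos: [0.4357, -0.2568, 0.3005]
tool_rot: [0.986, 0.165, 0.0, 0.0]
force: [1.4, -1.3, -0.1]
finger_gap: 0.002
t1.25 stand mm [-237.4 -189.4  300.5] F stand [ 0.86 -1.71 -0.1 ] gap 0.0
(array([ 241.2, -159.6,    0.5]), array([ 0.02, -0.02, -0.05]))
```

```bash
python3 -m crank '[{"grip":1,"offset":[38,-26,0],"angular":[0,0,0]},{"grip":1,"offset":[76,-52,0],"angular":[0,0,0]},{"grip":1,"offset":[114,-78,0],"angular":[0,0,0]},{"grip":1,"offset":[152,-104,0],"angular":[0,0,0]},{"grip":1,"offset":[190,-130,0],"angular":[0,0,0]},{"grip":1,"offset":[215,-148,0],"angular":[0,0,0]},{"grip":1,"offset":[230,-158,0],"angular":[0,0,0]},{"grip":1,"offset":[230,-158,0],"angular":[0,0,0]}]'; python3 -c "
from h import *
st();print(togo([.004,-.03,.30]))
for n in ('wrist','top','scene'):
  s=vision.snapshot(n); cv2.imwrite(f'pics/{n}1.png',s['pixels'][:,:,::-1])
  print(n,[proj(s,s2w(np.array(p)/1000)).round() for p in ([0,-73,224],[-34,28,198],[0,-71,236])])"
```

```text
t: 2.05
tcp_pos: [0.6014, -0.0325, 0.3]
tool_rot: [0.986, 0.167, 0.0, -0.0]
force: [-0.8, 0.3, -0.3]
finger_gap: 0.001
t2.05 stand mm [ -7.4 -31.7 300. ] F stand [-0.66  0.54 -0.34] gap 0.0
(array([11.4, -1.7, -0. ]), array([-0.01, -0.  ,  0.13]))
wrist [array([383., 198.]), array([250., 229.]), array([383., 203.])]
top [array([371., 179.]), array([334., 208.]), array([371., 179.])]
scene [array([321., 147.]), array([321., 178.]), array([321., 142.])]
```

View pics/wrist1.png

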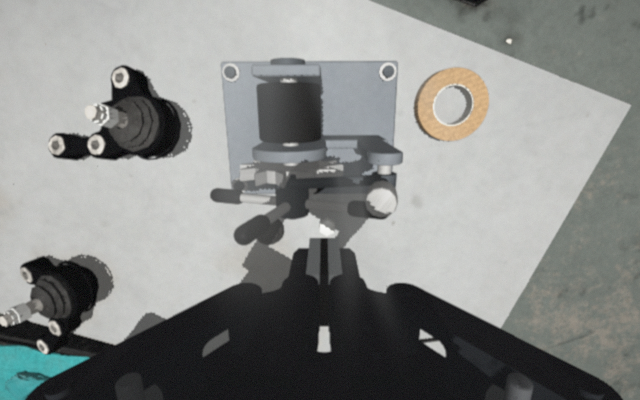

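View pics/scene1.png

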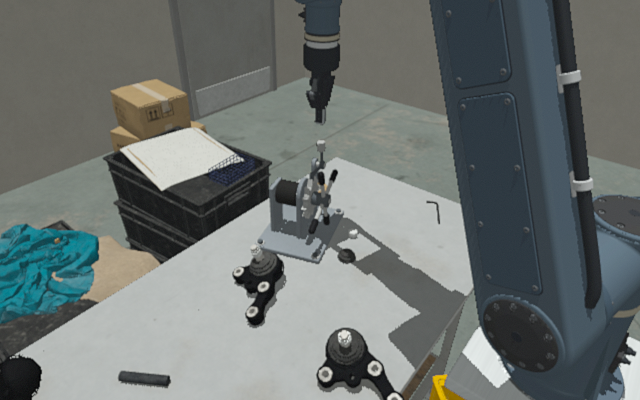

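The wrist view has the stand square to the tool, with the knob top at (381,200) against a predicted (383,203). The top bar's grip is around (260,225), and the gap left of the knob is free. Going down into that gap.

```bash
python3 -m crank '[{"grip":1,"offset":[11,-2,10],"angular":[0,0,0]},{"grip":1,"offset":[11,-2,35],"angular":[0,0,0]},{"grip":1,"offset":[11,-2,60],"angular":[0,0,0]},{"grip":1,"offset":[11,-2,78],"angular":[0,0,0]},{"grip":1,"offset":[11,-2,86],"angular":[0,0,0]},{"grip":1,"offset":[11,-2,86],"angular":[0,0,0]},{"grip":1,"offset":[11,-2,86],"angular":[0,0,0]}]'; python3 -c "
from h import *
st()
for n in ('wrist','scene'):
  s=vision.snapshot(n); cv2.imwrite(f'pics/{n}2.png',s['pixels'][:,:,::-1])
a=s['pixels'][80:280,220:380,::-1];cv2.imwrite('pics/scene2.png',cv2.resize(a,None,fx=3,fy=3,interpolation=2))
"
```

```text
t: 2.9
tcp_pos: [0.6109, -0.0292, 0.2148]
tool_rot: [0.986, 0.165, 0.001, 0.0]
force: [0.1, -0.4, -0.3]
finger_gap: 0.001
t2.90 stand mm [  2.7 -31.7 214.8] F stand [-0.   -0.38 -0.34] gap 0.0
```

View pics/wrist2.png

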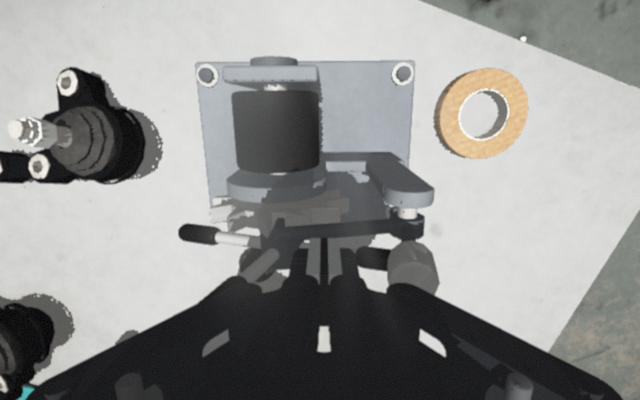

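View pics/scene2.png

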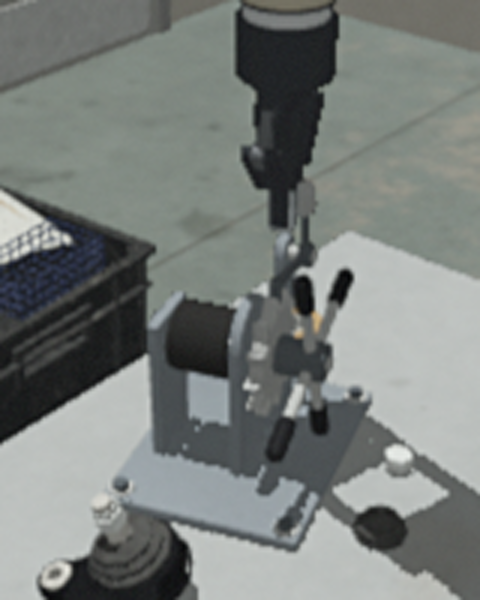

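```bash
python3 -m crank '[{"grip":1,"offset":[0,5,0],"angular":[0,0,0]},{"grip":1,"offset":[0,11,0],"angular":[0,0,0]},{"grip":1,"offset":[0,16,0],"angular":[0,0,0]},{"grip":1,"offset":[0,20,0],"angular":[0,0,0]},{"grip":1,"offset":[0,24,0],"angular":[0,0,0]},{"grip":1,"offset":[0,28,0],"angular":[0,0,0]},{"grip":1,"offset":[0,32,0],"angular":[0,0,0]},{"grip":1,"offset":[0,36,0],"angular":[0,0,0]},{"grip":1,"offset":[0,40,0],"angular":[0,0,0]},{"grip":1,"offset":[0,43,0],"angular":[0,0,0]}]'; python3 -c "
from h import *
st()
for n in ('wrist','scene'):
  s=vision.snapshot(n); cv2.imwrite(f'pics/{n}3.png',s['pixels'][:,:,::-1])
a=s['pixels'][80:280,220:380,::-1];cv2.imwrite('pics/scene3.png',cv2.resize(a,None,fx=3,fy=3,interpolation=2))
"
```

```text
t: 4.0
tcp_pos: [0.6245, -0.0697, 0.2142]
tool_rot: [0.986, 0.166, -0.0, 0.0]
force: [-0.3, -0.1, -0.4]
finger_gap: -0.001
t4.00 stand mm [  2.3 -74.4 214.2] F stand [-0.33  0.01 -0.44] gap -0.0
```

View pics/wrist3.png

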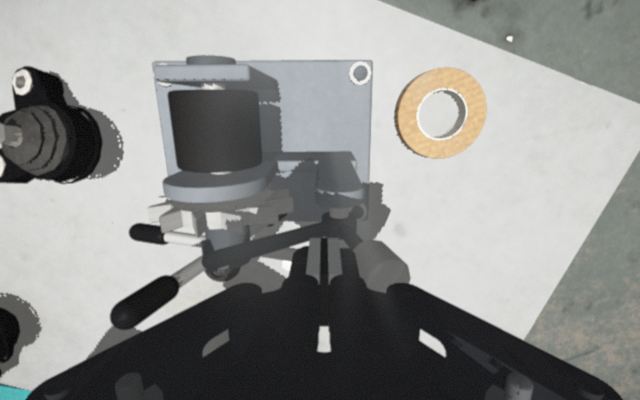

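View pics/scene3.png

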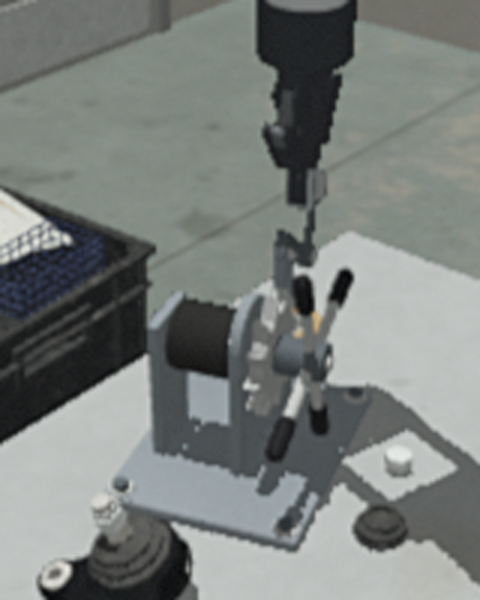

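The arm is lifted and the knob leans right, at about (385,262) in the wrist view. I'll push a few mm more to be sure, back off left, and raise the tool to check.

```bash
python3 -m crank '[{"grip":1,"offset":[0,3,0],"angular":[0,0,0]},{"grip":1,"offset":[0,4,0],"angular":[0,0,0]},{"grip":1,"offset":[0,0,0],"angular":[0,0,0]},{"grip":1,"offset":[0,-15,-10],"angular":[0,0,0]},{"grip":1,"offset":[-10,-40,-40],"angular":[0,0,0]},{"grip":1,"offset":[-20,-80,-60],"angular":[0,0,0]},{"grip":1,"offset":[-30,-120,-70],"angular":[0,0,0]},{"grip":1,"offset":[-40,-145,-70],"angular":[0,0,0]},{"grip":1,"offset":[-40,-145,-70],"angular":[0,0,0]},{"grip":1,"offset":[-40,-145,-70],"angular":[0,0,0]}]'; python3 -c "
from h import *
st()
p=lambda th:[(-.085+r*np.sin(.2-th))*1000 for r in (.06,.072)]+[(.165+r*np.cos(.2-th))*1000 for r in (.06,.072)]
for n in ('wrist','scene','top'):
  s=vision.snapshot(n); cv2.imwrite(f'pics/{n}4.png',s['pixels'][:,:,::-1])
  for th in (0,.35,.5,.65):
    print(n,th,proj(s,s2w([0,-.085+.072*np.sin(.2-th),.165+.072*np.cos(.2-th)])).round(1))
  a=s['pixels'][:,:,::-1]
  if n=='scene': a=cv2.resize(a[100:260,240:400],None,fx=3.5,fy=3.5,interpolation=2)
  if n=='top': a=cv2.resize(a[125:245,280:430],None,fx=5,fy=5,interpolation=2)
  cv2.imwrite(f'pics/{n}4.png',a)
"
```

```text
t: 5.1
tcp_pos: [0.5388, 0.0559, 0.2853]
tool_rot: [0.986, 0.167, 0.001, 0.0]
force: [0.4, -1.6, 0.1]
finger_gap: 0.001
t5.10 stand mm [-37.6  72.3 285.3] F stand [-0.18 -1.59  0.12] gap 0.0
wrist 0 [564.  161.2]
wrist 0.35 [606.9 161.4]
wrist 0.5 [621.  160.7]
wrist 0.65 [631.7 159.6]
scene 0 [321.2 142.7]
scene 0.35 [324.5 138.2]
scene 0.5 [325.8 137.3]
scene 0.65 [327.  137.1]
top 0 [370.9 178.7]
top 0.35 [381.5 175.2]
top 0.5 [385.8 173.8]
top 0.65 [389.8 172.7]
```

View pics/wrist4.png

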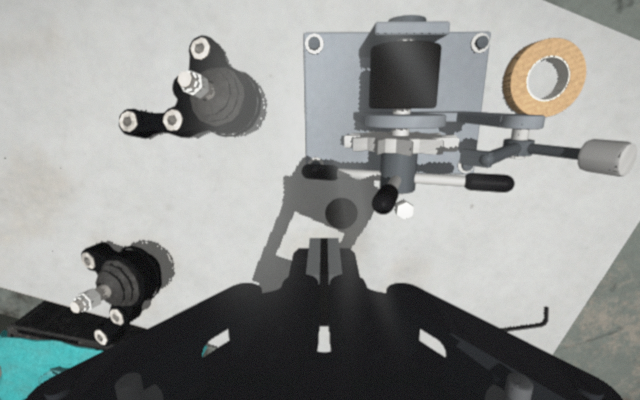

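View pics/scene4.png

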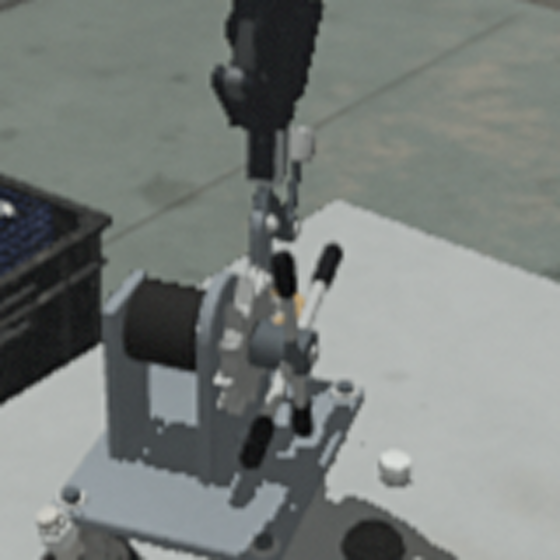

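View pics/top4.png

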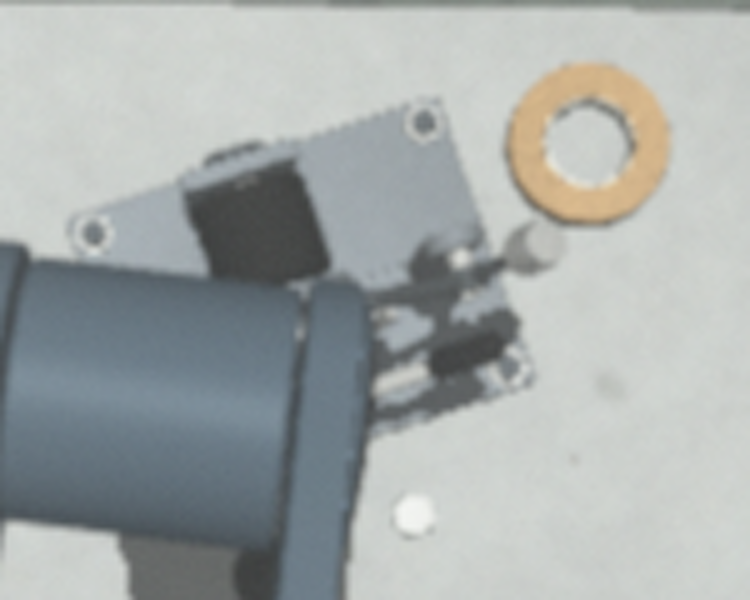

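The knob leans fully right: its top is at (628,158), where 0.65 predicts (632,160). The top bar's grip is at (388,195), still leaning left. Going down left of the bar to z = 190.

```bash
python3 -m crank '[{"grip":1,"offset":[0,0,15],"angular":[0,0,0]},{"grip":1,"offset":[0,0,45],"angular":[0,0,0]},{"grip":1,"offset":[0,0,75],"angular":[0,0,0]},{"grip":1,"offset":[0,0,92],"angular":[0,0,0]},{"grip":1,"offset":[0,4,95],"angular":[0,0,0]},{"grip":1,"offset":[0,9,95],"angular":[0,0,0]},{"grip":1,"offset":[0,14,95],"angular":[0,0,0]},{"grip":1,"offset":[0,19,95],"angular":[0,0,0]},{"grip":1,"offset":[0,24,95],"angular":[0,0,0]}]'; python3 -c "
from h import *
st()"
python3 -m crank '[{"grip":1,"offset":[0,4,0],"angular":[0,0,0]},{"grip":1,"offset":[0,8,0],"angular":[0,0,0]},{"grip":1,"offset":[0,12,0],"angular":[0,0,0]},{"grip":1,"offset":[0,16,0],"angular":[0,0,0]},{"grip":1,"offset":[0,20,0],"angular":[0,0,0]},{"grip":1,"offset":[0,24,0],"angular":[0,0,0]},{"grip":1,"offset":[0,28,0],"angular":[0,0,0]}]'; python3 -c "
from h import *
st()
for n in ('wrist','scene'):
  s=vision.snapshot(n); cv2.imwrite(f'pics/{n}5.png',s['pixels'][:,:,::-1])
a=s['pixels'][80:280,220:380,::-1];cv2.imwrite('pics/scene5.png',cv2.resize(a,None,fx=3,fy=3,interpolation=2))
"
```

```text
t: 6.15
tcp_pos: [0.5478, 0.0319, 0.1905]
tool_rot: [0.986, 0.165, 0.001, -0.0]
force: [-0.8, 2.5, 1.3]
finger_gap: 0.001
t6.15 stand mm [-37.1  46.7 190.5] F stand [0.03 2.64 1.26] gap 0.0
t: 6.85
tcp_pos: [0.5563, 0.0052, 0.1893]
tool_rot: [0.986, 0.166, -0.0, -0.0]
force: [-0.7, 1.7, 1.4]
finger_gap: -0.001
t6.85 stand mm [-37.7  18.7 189.3] F stand [-0.1   1.87  1.36] gap -0.0
```

View pics/wrist5.png

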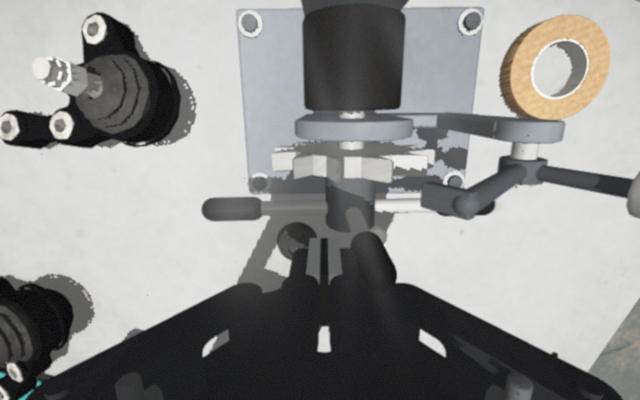

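View pics/scene5.png

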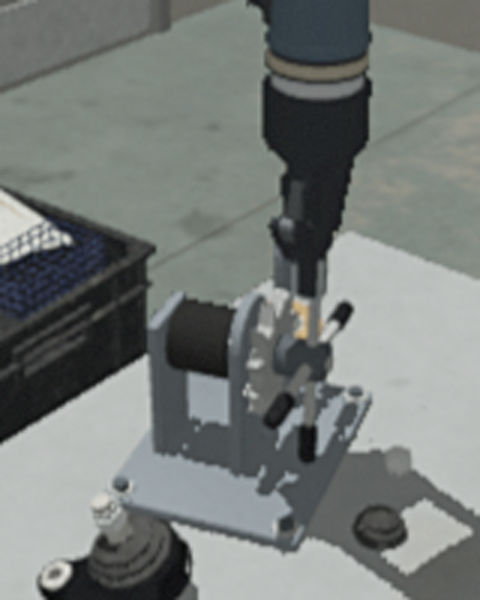

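Contact is about 2 N and the bar is just past upright, estimated at joint 0.32. I'll push 7 mm more, back off left, rise and measure.

```bash
python3 -m crank '[{"grip":1,"offset":[0,3,0],"angular":[0,0,0]},{"grip":1,"offset":[0,6,0],"angular":[0,0,0]},{"grip":1,"offset":[0,7,0],"angular":[0,0,0]},{"grip":1,"offset":[0,7,0],"angular":[0,0,0]}]'; python3 -c "
from h import *
st()"
python3 -m crank '[{"grip":1,"offset":[0,-10,0],"angular":[0,0,0]},{"grip":1,"offset":[0,-40,0],"angular":[0,0,0]},{"grip":1,"offset":[0,-70,-30],"angular":[0,0,0]},{"grip":1,"offset":[0,-80,-70],"angular":[0,0,0]},{"grip":1,"offset":[0,-80,-110],"angular":[0,0,0]},{"grip":1,"offset":[0,-80,-120],"angular":[0,0,0]},{"grip":1,"offset":[0,-80,-120],"angular":[0,0,0]},{"grip":1,"offset":[0,-80,-120],"angular":[0,0,0]}]'; python3 -c "
from h import *
st()
for n in ('wrist','scene'):
  s=vision.snapshot(n); cv2.imwrite(f'pics/{n}6.png',s['pixels'][:,:,::-1])
  for j in (.3,.42,.54):
    for k,nm in enumerate(('top','right','bot','left')):
      a=.262-j-k*np.pi/2
      print(n,j,nm,[proj(s,s2w([-.034,r*np.sin(a),.12+r*np.cos(a)])).round() for r in (.058,.1)])
a=s['pixels'][80:280,220:380,::-1];cv2.imwrite('pics/scene6.png',cv2.resize(a,None,fx=3,fy=3,interpolation=2))
"
```

```text
t: 7.35
tcp_pos: [0.5586, -0.0013, 0.1892]
tool_rot: [0.986, 0.166, -0.0, 0.0]
force: [0.6, 0.6, -0.1]
finger_gap: -0.004
t7.35 stand mm [-37.7  11.9 189.2] F stand [ 0.76  0.36 -0.09] gap -0.0
t: 8.15
tcp_pos: [0.5314, 0.0747, 0.3082]
tool_rot: [0.986, 0.166, -0.001, -0.0]
force: [-0.5, -0.1, -0.3]
finger_gap: -0.003
t8.15 stand mm [-38.5  92.5 308.2] F stand [-0.49  0.07 -0.26] gap -0.0
wrist 0.3 top [array([434., 183.]), array([455., 196.])]
wrist 0.3 right [array([469., 169.]), array([508., 169.])]
wrist 0.3 bot [array([399., 160.]), array([391., 155.])]
wrist 0.3 left [array([358., 170.]), array([317., 171.])]
wrist 0.42 top [array([442., 183.]), array([470., 196.])]
wrist 0.42 right [array([465., 168.]), array([501., 167.])]
wrist 0.42 bot [array([393., 160.]), array([382., 155.])]
wrist 0.42 left [array([359., 172.]), array([318., 173.])]
wrist 0.54 top [array([449., 182.]), array([484., 195.])]
wrist 0.54 right [array([461., 167.]), array([493., 165.])]
wrist 0.54 bot [array([388., 161.]), array([373., 155.])]
wrist 0.54 left [array([361., 173.]), array([320., 175.])]
scene 0.3 top [array([325., 180.]), array([326., 164.])]
scene 0.3 right [array([331., 189.]), array([336., 182.])]
scene 0.3 bot [array([323., 221.]), array([322., 234.])]
scene 0.3 left [array([316., 213.]), array([310., 223.])]
scene 0.42 top [array([326., 178.]), array([327., 162.])]
scene 0.42 right [array([331., 192.]), array([336., 186.])]
scene 0.42 bot [array([322., 222.]), array([321., 237.])]
scene 0.42 left [array([316., 210.]), array([310., 218.])]
scene 0.54 top [array([327., 178.]), array([329., 160.])]
scene 0.54 right [array([331., 194.]), array([335., 190.])]
scene 0.54 bot [array([321., 223.]), array([319., 239.])]
scene 0.54 left [array([316., 208.]), array([310., 213.])]
```

View pics/wrist6.png

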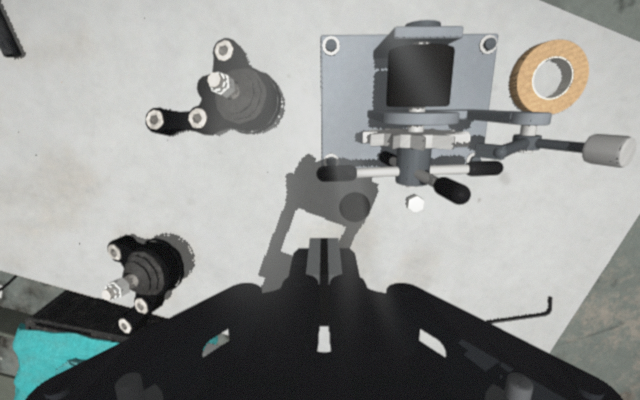

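View pics/scene6.png

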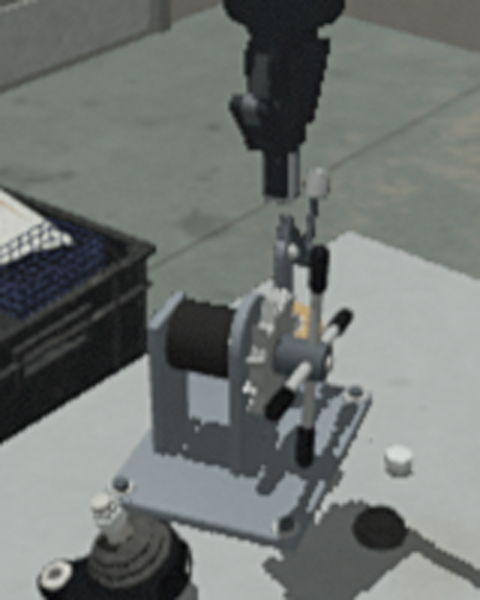

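The wheel measures about 0.38–0.42: the top grip runs (433,182) to (470,197), where 0.42 predicts (442,183) to (470,196). That is inside 0.30–0.54, and the pawl is still up. Next I'll cross above to the right of the knob.

```bash
python3 -m crank '[{"grip":1,"offset":[5,25,0],"angular":[0,0,0]},{"grip":1,"offset":[12,65,0],"angular":[0,0,0]},{"grip":1,"offset":[20,105,0],"angular":[0,0,0]},{"grip":1,"offset":[28,145,0],"angular":[0,0,0]},{"grip":1,"offset":[35,185,0],"angular":[0,0,0]},{"grip":1,"offset":[42,225,0],"angular":[0,0,0]},{"grip":1,"offset":[42,245,0],"angular":[0,0,0]},{"grip":1,"offset":[42,252,0],"angular":[0,0,0]},{"grip":1,"offset":[42,252,0],"angular":[0,0,0]}]'; python3 -c "
from h import *
st();print(togo([.003,-.16,.212]))
s=vision.snapshot('wrist'); cv2.imwrite('pics/wrist7.png',s['pixels'][:,:,::-1])
for th in (0,.65): print(proj(s,s2w([0,-.085+.072*np.sin(.2-th),.165+.072*np.cos(.2-th)])).round(1))
for j in (.3,.42,.54):
    a=.262-j;print(j,[proj(s,s2w([-.034,r*np.sin(a),.12+r*np.cos(a)])).round() for r in (.058,.1)])
"
```

```text
t: 9.15
tcp_pos: [0.6536, -0.15, 0.3079]
tool_rot: [0.986, 0.165, -0.001, -0.001]
force: [-1.2, 0.3, 0.3]
finger_gap: 0.002
t9.15 stand mm [   3.4 -159.7  307.9] F stand [-1.05  0.63  0.26] gap 0.0
(array([-0.2,  0.5, 95.9]), array([-0.14,  0.12, -0.11]))
[196.6 213.9]
[263.5 211.2]
0.3 [array([149., 229.]), array([123., 249.])]
0.42 [array([157., 229.]), array([139., 248.])]
0.54 [array([165., 228.]), array([156., 247.])]
```

View pics/wrist7.png

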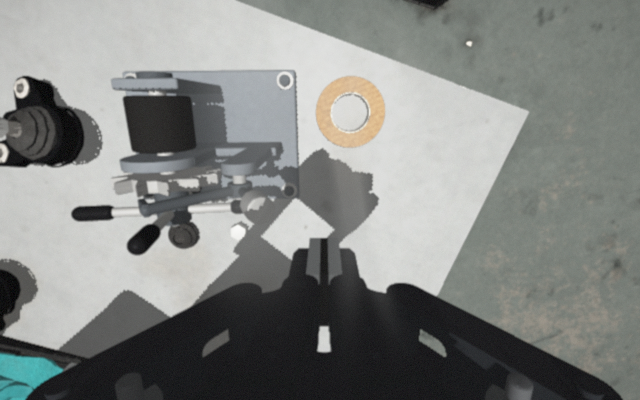

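```bash
python3 -m crank '[{"grip":1,"offset":[0,0,15],"angular":[0,0,0]},{"grip":1,"offset":[0,0,45],"angular":[0,0,0]},{"grip":1,"offset":[0,0,75],"angular":[0,0,0]},{"grip":1,"offset":[0,0,92],"angular":[0,0,0]},{"grip":1,"offset":[0,0,96],"angular":[0,0,0]},{"grip":1,"offset":[0,-5,96],"angular":[0,0,0]},{"grip":1,"offset":[0,-10,96],"angular":[0,0,0]},{"grip":1,"offset":[0,-14,96],"angular":[0,0,0]},{"grip":1,"offset":[0,-18,96],"angular":[0,0,0]},{"grip":1,"offset":[0,-22,96],"angular":[0,0,0]}]'; python3 -c "
from h import *
st()
s=vision.snapshot('wrist'); cv2.imwrite('pics/wrist8.png',s['pixels'][:,:,::-1])"
python3 -m crank '[{"grip":1,"offset":[0,-4,0],"angular":[0,0,0]},{"grip":1,"offset":[0,-8,0],"angular":[0,0,0]},{"grip":1,"offset":[0,-12,0],"angular":[0,0,0]},{"grip":1,"offset":[0,-16,0],"angular":[0,0,0]},{"grip":1,"offset":[0,-20,0],"angular":[0,0,0]},{"grip":1,"offset":[0,-24,0],"angular":[0,0,0]},{"grip":1,"offset":[0,-28,0],"angular":[0,0,0]},{"grip":1,"offset":[0,-32,0],"angular":[0,0,0]},{"grip":1,"offset":[0,-35,0],"angular":[0,0,0]}]'; python3 -c "
from h import *
st()
s=vision.snapshot('wrist'); cv2.imwrite('pics/wrist9.png',s['pixels'][:,:,::-1])"
```

```text
t: 10.2
tcp_pos: [0.6474, -0.1288, 0.2142]
tool_rot: [0.986, 0.166, 0.001, 0.0]
force: [0.1, -0.1, 1.0]
finger_gap: -0.0
t10.20 stand mm [   4.5 -137.7  214.2] F stand [ 0.03 -0.15  1.  ] gap -0.0
t: 11.15
tcp_pos: [0.6356, -0.0956, 0.2133]
tool_rot: [0.986, 0.166, -0.0, -0.0]
force: [-0.6, -0.0, 0.2]
finger_gap: 0.001
t11.15 stand mm [   4.2 -102.5  213.3] F stand [-0.58  0.2   0.19] gap 0.0
```

View pics/wrist9.png

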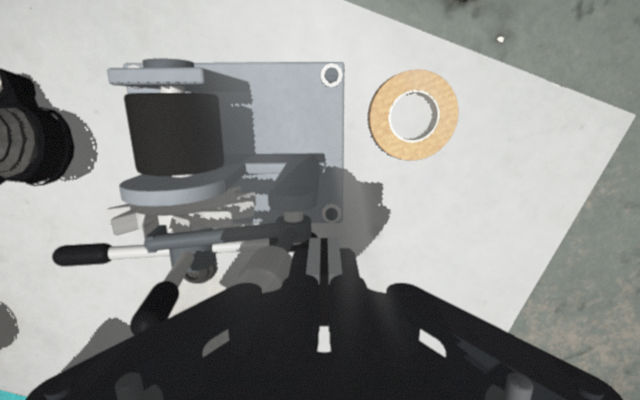

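The knob, at about (260,265), has tipped left and the pawl arm is down. I'll back off right, rise and check.

```bash
python3 -m crank '[{"grip":1,"offset":[0,8,0],"angular":[0,0,0]},{"grip":1,"offset":[0,30,-10],"angular":[0,0,0]},{"grip":1,"offset":[0,50,-50],"angular":[0,0,0]},{"grip":1,"offset":[0,57,-90],"angular":[0,0,0]},{"grip":1,"offset":[-20,40,-110],"angular":[0,0,0]},{"grip":1,"offset":[-45,0,-110],"angular":[0,0,0]},{"grip":1,"offset":[-80,-30,-110],"angular":[0,0,0]},{"grip":1,"offset":[-120,-50,-110],"angular":[0,0,0]},{"grip":1,"offset":[-120,-50,-110],"angular":[0,0,0]},{"grip":1,"offset":[-120,-50,-110],"angular":[0,0,0]}]'; python3 -c "
from h import *
st()
for n in ('wrist','scene','top'):
  s=vision.snapshot(n)
  a=s['pixels'][:,:,::-1]
  if n=='scene': a=cv2.resize(a[100:260,240:400],None,fx=3.5,fy=3.5,interpolation=2)
  if n=='top': a=cv2.resize(a[125:245,280:430],None,fx=5,fy=5,interpolation=2)
  cv2.imwrite(f'pics/{n}10.png',a)
  for th in (0,.1,.2): print(n,'knobtop',th,proj(s,s2w([0,-.085+.072*np.sin(.2-th),.165+.072*np.cos(.2-th)])).round(1))
  for j in (.3,.42,.54):
    a=.262-j;print(n,j,[proj(s,s2w([-.034,r*np.sin(a),.12+r*np.cos(a)])).round() for r in (.058,.1)])
"
```

```text
t: 12.2
tcp_pos: [0.5058, -0.0884, 0.324]
tool_rot: [0.986, 0.165, 0.001, 0.001]
force: [0.3, 0.4, 0.4]
finger_gap: 0.0
t12.20 stand mm [-116.1  -53.2  324. ] F stand [0.41 0.29 0.42] gap 0.0
wrist knobtop 0 [350.6  30. ]
wrist knobtop 0.1 [361.8  29.7]
wrist knobtop 0.2 [373.1  29.5]
wrist 0.3 [array([263.,  90.]), array([255.,  87.])]
wrist 0.42 [array([271.,  90.]), array([272.,  87.])]
wrist 0.54 [array([280.,  90.]), array([288.,  87.])]
scene knobtop 0 [321.2 142.7]
scene knobtop 0.1 [322.1 141. ]
scene knobtop 0.2 [323.1 139.7]
scene 0.3 [array([325., 180.]), array([326., 164.])]
scene 0.42 [array([326., 178.]), array([327., 162.])]
scene 0.54 [array([327., 178.]), array([329., 160.])]
top knobtop 0 [370.9 178.7]
top knobtop 0.1 [373.9 177.6]
top knobtop 0.2 [377.  176.6]
top 0.3 [array([346., 204.]), array([347., 203.])]
top 0.42 [array([348., 203.]), array([352., 201.])]
top 0.54 [array([351., 202.]), array([357., 200.])]
```

View pics/wrist10.png

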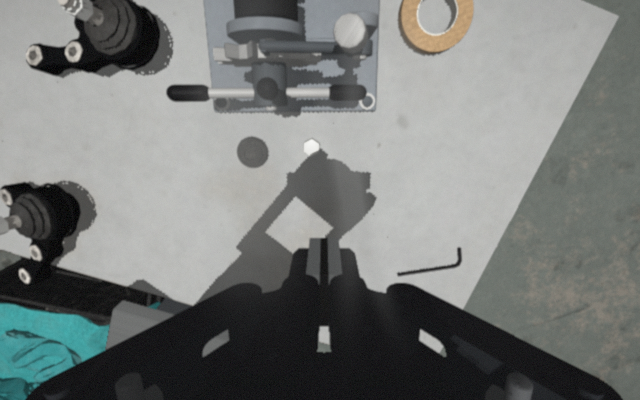

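View pics/scene10.png

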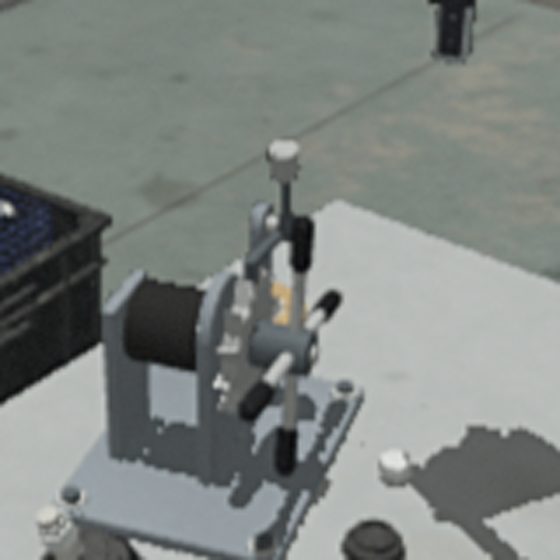

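View pics/top10.png

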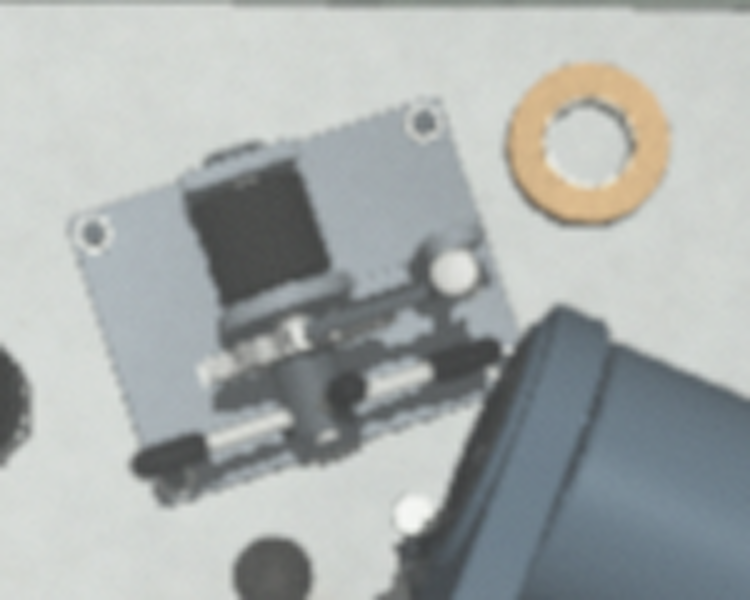

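The knob top is at (455,270) in the zoomed top view, the same pixel as at the start when the pawl was in a gap, and the top grip agrees with about 0.40. One numeric comparison with the start picture before handing in.

Run:
```python
from h import *
s=vision.snapshot('top')
a=cv2.imread('pics/top0.png');b=s['pixels'][:,:,::-1]
for im in(a,b):
    g=im[172:188,362:380].min(2);m=(g>185).astype('uint8')
    n,l,stt,c=cv2.connectedComponentsWithStats(m);i=1+stt[1:,4].argmax();print("knob",c[i]+[362,172],stt[i,4])
for nm,(x,y) in dict(boot=(334,240),nut=(363,228),tape=(398,153),joint=(258,205)).items():
    print(nm,np.abs(a[y-9:y+9,x-9:x+9].astype(int)-b[y-9:y+9,x-9:x+9]).mean().round(1))
st();print(manip.sign_off())
```

```text
knob [370.8974359  178.71794872] 39
knob [370.65306122 178.65306122] 49
boot 7.0
nut 47.7
tape 13.1
joint 8.3
t12.40 stand mm [-114.4  -54.4  323.6] F stand [-0.35 -0.18  1.41] gap 0.0
the job is handed in; nothing more can be done
None
```

The job is handed in at about 12.4 s. With shut fingertips and no gripping, I flipped the knob right, pushed the top bar right, and tipped the knob back left, in that order.

- **Pawl up:** after the first push, the knob top was within about 4 px of where a fully lifted pawl (0.65) would put it. It stayed up while I turned the wheel.
- **Wheel:** it started at about -0.085 rad. Three views now put it at about 0.38–0.42 rad, inside the 0.30–0.54 window and close to the 0.42 target.
- **Pawl down:** the knob top is at (370.7, 178.7) in the top view, against (370.9, 178.7) at the start and (370.9, 178.7) predicted for joint 0. The pawl nose itself was not seen up close.
- **Forces:** the readings I took at the contact stops were all under 3 N. The arm ended clear, with the tool tip about 0.32 m above the table.
- **Loose parts:** I never touched them. The dust boot, ball joint and tape roll look unmoved in the last pictures. My automatic before/after image comparison gave a large difference only for the castle nut (47.7, against 13.1 or less for the others). The arm partly covered the nut in that view. In the last zoomed top picture it shows at the same pixel as at the start.

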